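Fit a grinding stone in an air grinder's collet

TASK

Fit the cylindrical grinding stone from the wooden block into the air grinder that is clamped nose-up on the bench: set its shank into the collet, push it fully home without forcing it, and let go of it. Then turn the knurled collet nut clockwise, finger-tight, until it grips the shank, but do not overtighten it. Leave the cone, the ball, the jar and the spanner alone.

Things in the scene. Friction and masses are not known exactly. Their poses are not given: they have to be found in the camera images.
- stone_head (a point): centre of the head of the cylindrical mounted grinding stone (the one to fit): a plain grey-pink cylinder 20 mm across and 28 mm tall on a steel shank 8 mm across that sticks out 44 mm below the head. It stands shank-down in one of the three holes of the wooden block; which hole varies. Its z axis runs up along the shank. 50 g.
- stone_tip (a point): lower end of that stone's shank, on its axis, 58 mm below the centre of the head; its end is rounded. Same axes.
- stone: the cylindrical stone with its shank; origin at the tip of the shank, z up along it.
- bore_floor (a point): bottom of the bore in the grinder's spindle, on its axis; z up. The tip of the shank rests here when fully home: then the centre of the head is 58 mm above this point. The bore is 9.2 mm wide and reaches 32 mm down from the face of the nut; its top 4 mm is bevelled out to 16 mm wide. When home, the underside of the head stands 12 mm above the face of the nut.
- nut_centre (a point): centre (half-way up) of the collet nut, on the grinder's axis: a knurled steel ring 30 mm across, 22 mm tall, its face 11 mm above this point and 167 mm above the bench. Below it a neck 20 to 24 mm across for 14 mm, then the housing widens to 43 mm. Grip it at any yaw, the fitted stone (20 mm wide, top 51 mm above this point) standing between the fingers above it.
- nut: the collet nut; origin at the centre of its underside, z up. Turns about z, clockwise from above to tighten, staying at its height and where it is left. Runs stiffly, 0.15 N m. How far open it starts varies: 0.6 to 2.6 rad until the jaws bite, then the torque climbs some 0.25 N m per rad. Finger-tight once it has climbed by 0.08 to 0.15 N m, overtight beyond about 0.25 N m.
- spindle: the grinder's spindle with bore and bevelled mouth, fixed and locked against turning; origin on the bench under its axis. The sprung jaws drag on the shank from about 5 mm deep to the bottom: the stone may not fall home by itself but takes a push of up to 8 N, and feels solid at the bottom. 40 N or more against mouth, walls or bottom is forcing it.
- jaw_a: one of the three small steel jaws of the collet, out of sight inside the nut, 120 degrees apart about the axis, drawn in by the nut 1.2 mm per rad; origin in its middle. A jaw grips when it presses the shank with more than 12 N; more than 48 N is overtightened.
- jaw_b: the second jaw, like jaw_a.
- jaw_c: the third jaw, like jaw_a.
- block: wooden block 64 x 190 x 42 mm (x, y, z), fixed; origin at the centre of its underside, its three holes in a row along its y axis, 62 mm apart, the middle one at its centre; each 10 mm wide and 32 mm deep, so that the underside of a head stands 12 mm above the block's top.
- grinder: the straight air grinder, 43 mm thick, standing nose-up in an aluminium clamp 66 x 62 mm and 56 mm high on a steel base plate 110 x 96 x 10 mm, fixed; origin on the bench under its axis, z up.
- cone_head (a point): head of the pointed cone-shaped stone in the block, 20 mm wide and 28 mm tall, same shank; to be left alone. The point is 58 mm above the tip of its shank.
- ball_head (a point): centre of the ball-shaped stone in the block, 23 mm across, same shank; to be left alone.
- jar: squat lidded glaze jar 60 mm wide, 46 mm high, beyond the grinder and block; origin under its centre; to be left alone.
- spanner: open-ended steel spanner lying on the bench beyond the grinder and block, 134 mm long, 5 mm thick; origin at its middle; to be left alone.
Mind the look-alikes: they are no part of the job. Leave any yellow look-alike of the stone alone.

How it is judged (in metres and radians):
On the way, in this order (a step that is already met when the one before it is completed fails the run):
1. the cylindrical stone stands with its shank fully home in the collet, let go (z of stone_tip in the frame of bore_floor below 0.002 m and horizontal distance between stone_tip and bore_floor below 0.003 m and angle between stone_head's own z axis and vertical below 0.1 rad and contact force between the fingers and stone below 0.3 N), for 0.2 s.
2. the nut is turned until all three jaws grip the shank (z of stone_tip in the frame of bore_floor below 0.002 m and horizontal distance between stone_tip and bore_floor below 0.003 m and angle between stone_head's own z axis and vertical below 0.1 rad and contact force between each of jaw_a, jaw_b, jaw_c and stone above 12 N), for 0.2 s.
At the end, for the whole second after the job is handed in: The tip of the cylindrical stone's shank is within 2 mm of the bottom of the bore and 3 mm of its axis, the stone upright within 0.10 rad, each of the three jaws presses the shank with more than 12 N, and stone and nut are at rest and let go (all of step 2 and contact force between the fingers and stone below 0.3 N and linear speed of stone below 0.02 m/s and angular speed of nut below 0.05 rad/s); the robot touches nothing.
It fails at once if the nut is overtightened or the shank levered: a jaw presses the shank with over 48 N (contact force between any of jaw_a, jaw_b, jaw_c and stone above 48 N).
It fails at once if the shank is forced against the spindle's mouth, walls or bottom with over 40 N (contact force between spindle and stone above 40 N).
It fails at once if the stone is knocked on the nut with over 30 N (contact force between nut and stone above 30 N).
It fails at once if the cone or the ball is pulled up or knocked (moved over 10 mm) (distance of any of cone_head, ball_head from where it was at the start of the episode above 0.01 m).
It fails at once if the jar or the spanner is moved over 15 mm (distance of any of jar, spanner from where it was at the start of the episode above 0.015 m).
It also fails if it takes over 67 s, if anything falls off the work surface, if the arm or the gripper's body presses on something with over 40 N, if the wrist force passes 120 N, or if a joint passes its speed limit or range.

ROBOT

A 7-joint arm with a two-finger parallel gripper is mounted at the origin on the work surface. World frame = base frame: x ahead of the robot, y to its left, z up, the work surface at z = 0. Lengths are in mm, angles in rad, forces in N, time in s.
With the tool pointing down it reaches from about 400 to 875 mm from the base axis. Payload 4.4 kg.
Tool frame: the origin (TCP) lies midway between the tips of the shut fingers; the grasp point (between the pads) lies ctrl.tcp_to_grasp behind it (ctrl.tcp_to_grasp is the distance from the TCP to the grasp point, in mm); z points along the fingers, y is the line along which they close (so a half turn about z gives the same grasp; the last joint's range is limited). The gripper opens to 85 mm and grips with 20 to 120 N. Pads are 22 mm wide; open, the fingers measure 114 mm over their backs; the gripper's body (76 mm by 85 mm) begins 54 mm behind the grasp point. The pads swing forward as they close: fully open they stand 13 mm farther back than shut.
Start: joints at [1.104, 0.628, 0.038, 1.517, -0.027, 0.996, -0.02], TCP at [253.629, -598.49, 231.313] pointing down, gripper open.
Joint ranges: [-3.06, 3.06], [-0.37, 2.12], [-1.25, 1.32], [0.18, 2.47], [-1.1, 4.24], [0.23, 1.98], [-2.94, 2.94]. Speed limits (rad/s): [2.57, 2.57, 3.14, 3.14, 3.14, 3.14, 3.14].

INTERFACE

Orientations are given as [roll, pitch, yaw] about the fixed x, y, z axes, in that order (R = Rz(yaw) Ry(pitch) Rx(roll)).
In Python, from cell import ctrl, get_image, get_calibration, workorder, boxes_of, place_of gives the robot as it stands.
- The arm moves only by the tool play_rows, never from a script. Its argument "series" is a list that holds one entry, the list of rows, each a list of 7 numbers: the shift along the world's x, y, z in cm, then the turn, a rotation vector about the world's x, y, z in degrees, then the closure, from 0 (fully open) to 1 (shut). A call has 1 to 20 rows; each row shifts and turns the commanded pose from where the row before left it; what a row does not reach is not made up. A row lasts 1/8 s, in which the tool goes at most 62.5 mm and 10.7 degrees, less where a joint would pass 70% of its speed; a pose out of reach is approached as far as the arm can. A call with a gripper value outside its range is refused whole. The fingers move at their own pace and stop on an object; the grip force is fixed at half the most. Time passes only in rows, so rows that do not move let the fingers close. It gives the time, the measured TCP pose, the force, the opening and the grip force at its end, in the units of the state.
- ctrl.read_state(): the state, without advancing time (a new reading comes with each control period).
- get_image(name): name is "side" or "top" or "wrist"; returns (picture, depth): 384x512x3 uint8, red, green, blue; 384x512 float32, mm along the optical axis (not along the pixel's ray), 0 where there is no reading.
- get_calibration(name): a dict with "K" (3x3 intrinsics, pixels), "k1" (the pictures are not rectified: a ray, as slopes to the right and down, at radius r is drawn at 1 + k1 r^2 times it, then the intrinsics apply), "R" (3x3) and "t" (3): a world point X has camera coordinates R X + t; the wrist camera has in their place "mount" (4x4, takes a point from camera to tool coordinates, whose origin is the TCP and whose axes are the flange's). Camera axes: x right, y down, z forward; pixel columns grow to the right and rows downward; lengths in mm; the calibration is good to about 2 mm. A picture is of the moment at which its call begins: read the wrist's pose just before it. get_calibration takes no time and is no camera call.
- workorder.finish_job(): hands the job in; it is judged then, once.
Trained networks look in the newest picture that a camera, given by its name, has taken for a name from the list of things; names that differ only in an ending like _2 or _b are one class to them, and where a whole thing is asked for, a point or a joint stands for the part that bears it (a point fixed in the world has none). Each returns a list of dicts, best first, with "p" (0 to 1); they miss things now and then, are a little off and sometimes report something else, mostly with a low value. They report only what shows in the picture. A call takes as long as a camera call. They do not tell look-alikes from the thing itself.
- boxes_of(target, camera): "pixel" ([column, row] in pixels, amid what is visible of it).
- place_of(target, camera): "pixel" ([column, row] in pixels: a listed point, or the origin of a listed thing).
The state is a dict: "clock": time; "qpos": joint angles; "qd": joint speeds; "tau": joint torques, N m; "eef_pos": TCP position; "tool_rot": TCP orientation; "force": force on the tool from outside, world axes, zero at the start; "torque": the same for the moment, N m; "width": finger opening in mm; "gripper_force": force on a finger pad.
Only numpy, scipy, OpenCV 4.12 (cv2) and the standard library are available. Lean on these libraries where they do the work, as an engineer would, in place of code of your own. Each camera call takes 0.05 s, during which the arm holds its last target. There are 200 camera calls.

## Working session

There is one attempt and no reset: what is moved stays moved. The work goes in short steps, Python scripts to look and compute and a tool call to move; the robot and the scene stay as the last step left them, time stands still between calls to the robot, and variables do not carry over. Pictures are saved under pics/ and viewed, at most 10 in all, crops included, and the job is handed in when it is done.

Besides the shell and the picture viewer there is one more tool, called by a JSON object that holds its "method" and its "body", one argument or row to a line. play_rows: Moves the arm, as the interface text tells. Its arguments: {"type":"object","properties":{"series":{"type":"array"}},"required":["series"]}

```bash
mkdir -p pics; ls
cat > h.py <<'E'
import numpy as np, cv2
from cell import ctrl, get_image, get_calibration, workorder, boxes_of, place_of
from scipy.spatial.transform import Rotation as Ro
def cam(name, st=None):
    c=get_calibration(name); K=np.array(c["K"]);k1=c["k1"]
    if "R" in c: R=np.array(c["R"]);t=np.array(c["t"])
    else:
        M=np.array(c["mount"]); st=st or ctrl.read_state()
        T=np.eye(4);T[:3,:3]=Ro.from_euler('xyz',st["tool_rot"]).as_matrix();T[:3,3]=st["eef_pos"]
        W=np.linalg.inv(T@M);R=W[:3,:3];t=W[:3,3]
    return K,k1,R,t
def ray(C,px):
    K,k1,R,t=C
    n=cv2.undistortPoints(np.array([[px]],float),K,np.array([k1,0,0,0.]))[0,0]
    return -R.T@t, R.T@np.array([n[0],n[1],1.])
def at_z(C,px,z):
    o,d=ray(C,px); return o+d*(z-o[2])/d[2]
def at_depth(C,px,dep):
    o,d=ray(C,px); return o+d*dep
def proj(C,X):
    K,k1,R,t=C; x=R@np.array(X,float)+t
    return cv2.projectPoints(np.array([x]),np.zeros(3),np.zeros(3),K,np.array([k1,0,0,0.]))[0][0,0]
def tri(obs):
    A=np.zeros((3,3));b=np.zeros(3)
    for C,px in obs:
        o,d=ray(C,px);d=d/np.linalg.norm(d);P=np.eye(3)-np.outer(d,d);A+=P;b+=P@o
    X=np.linalg.solve(A,b); return X,[proj(C,X)-px for C,px in obs]
E
python3 - <<'E'
from h import *
print(ctrl.read_state(), ctrl.tcp_to_grasp)
ims={}
for n in("side","top"):
    im,d=get_image(n); ims[n]=im; np.save(f"pics/{n}_d.npy",d); cv2.imwrite(f"pics/{n}_full.png",im[:,:,::-1])
    C=cam(n)
    print(n,"campos",-C[2].T@C[3])
    for tgt in("stone_head","cone_head","ball_head","nut_centre","block","spindle","jar","spanner"):
        for r in place_of(tgt,n)[:3]:
            px=r["pixel"]; print(tgt,round(r["p"],2),np.round(px,1), "d",d[int(px[1]),int(px[0])], np.round(at_depth(C,px,d[int(px[1]),int(px[0])]),0))
cv2.imwrite("pics/a.png",cv2.resize(np.vstack([ims["side"],ims["top"]])[:,:,::-1],(400,600)))
cv2.imwrite("pics/top1.png",ims["top"][:,:,::-1]);cv2.imwrite("pics/side1.png",ims["side"][:,:,::-1])
E
```

```text
pics
{'clock': 0.0, 'qpos': array([ 1.10420383,  0.62935088,  0.03840836,  1.51836885, -0.0269835 ,
        0.99629219, -0.02000715]), 'qd': array([-0.00122719, -0.00030169,  0.00081519,  0.0009145 , -0.00039723,
        0.00158603,  0.00020525]), 'tau': array([ 2.10761386e-04, -5.63398433e+01,  1.22640945e+00, -1.93445438e+01,
        1.10722653e-02,  1.02954419e-02, -1.09076844e-06]), 'eef_pos': array([ 253.39293007, -597.89672585,  230.38512409]), 'tool_rot': array([-3.13969054e+00,  1.94786318e-05,  4.00821506e-01]), 'force': array([-0.9014687 ,  0.32774086,  0.30128372]), 'torque': array([-0.01907618,  0.00749645, -0.07467915]), 'gripper_force': 0.0, 'width': 85.32699731922706} 18.700000000000003
side campos [210.1892767  568.76735752 655.23286111]
stone_head 0.71 [207.7 255.1] d 751.1751 [552. 197.  81.]
stone_head 0.56 [258.4 289. ] d 714.83923 [443. 200.  63.]
cone_head 0.48 [178.6 274.4] d 730.56665 [574. 254.  72.]
ball_head 0.5 [234.1 244.7] d 783.5376 [532. 144.  71.]
ball_head 0.25 [211.1 277. ] d 761.49615 [538. 211.  43.]
nut_centre 0.52 [299.1 127.6] d 916.4997 [ 554. -147.  167.]
block 0.76 [209.  278.6] d 761.78046 [540. 214.  40.]
block 0.27 [297.8 135.3] d 942.106 [ 560. -156.  140.]
jar 0.81 [205.1 205.8] d 929.8638 [676.  52.  29.]
spanner 0.77 [235. 179.] d 1041.6951 [692. -87.   4.]
top campos [458.99592526  16.01590493 973.74283054]
stone_head 0.66 [341.5 191.2] d 812.11975 [ 567. -158.  165.]
stone_head 0.63 [191.1 206.3] d 899.63544 [553. 188.  82.]
stone_head 0.45 [188.7 248.5] d 971.0383 [451. 211.  -2.]
cone_head 0.61 [168.1 198.2] d 909.5012 [575. 245.  76.]
ball_head 0.59 [214.6 210.5] d 901.606 [541. 132.  78.]
nut_centre 0.66 [344.6 195.1] d 831.4291 [ 561. -168.  145.]
block 0.87 [196.8 209.4] d 939.8032 [549. 181.  41.]
jar 0.63 [254.6 150. ] d 950.90265 [696.  31.  45.]
spanner 0.48 [301.6 154.5] d 989.3158 [691. -93.   3.]
```

View pics/top1.png

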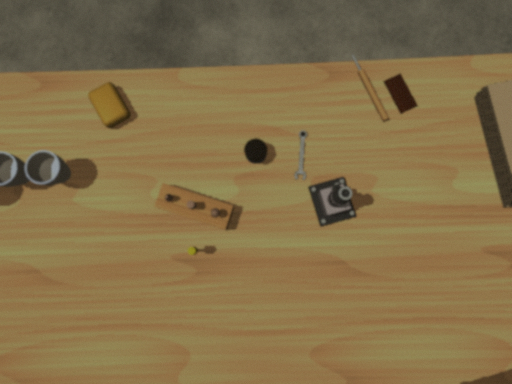

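View pics/side1.png

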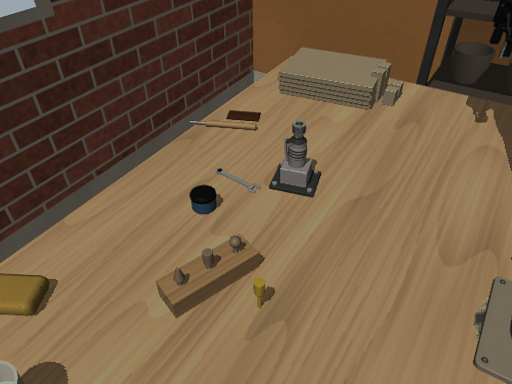

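The top view shows the block at (198,206) and the grinder at (335,200). Candidates for the stone:

| Candidate | Side pixel | Top pixel |
|---|---|---|
| Grey-pink cylinder, middle hole | (208,256) | (191,206) |
| Cone | (179,274) | (168,198) |
| Ball | (235,243) | (215,211) |
| Yellow look-alike in front of the block | (259,289) | (193,250) |

I choose the grey cylinder in the middle hole, and will check it in one crop.

Run:
```python
from h import *
s=cv2.imread("pics/side1.png");t=cv2.imread("pics/top1.png")
a=cv2.resize(s[225:315,150:280],None,fx=4,fy=4,interpolation=cv2.INTER_CUBIC)
b=cv2.resize(t[170:260,150:230],None,fx=3.3,fy=4,interpolation=cv2.INTER_CUBIC)
cv2.imwrite("pics/c1.png",np.hstack([a,b])[:, :800])
S=cam("side");T=cam("top")
for nm,ps,pt in(("cyl",(207.7,257),(191.1,206.3)),("cone",(178.6,274.4),(168.1,198.2)),("ball",(235,243.5),(214.6,210.5)),("nut",(299.1,127.6),(344.6,195.1))):
    X,r=tri([(S,ps),(T,pt)]);print(nm,np.round(X,1),np.round(r,1).tolist())
# nut: top depth blob near face z=167
d=np.load("pics/top_d.npy")
vv,uu=np.mgrid[175:215,325:365]
P=np.array([at_depth(T,(u,v),d[v,u]) for u,v in zip(uu.ravel(),vv.ravel())])
m=(P[:,2]>158)&(P[:,2]<176);print("nut face",P[m].mean(0),m.sum(),P[m].min(0),P[m].max(0))
vv,uu=np.mgrid[175:245,150:245]
P=np.array([at_depth(T,(u,v),d[v,u]) for u,v in zip(uu.ravel(),vv.ravel())])
m=(P[:,2]>34)&(P[:,2]<48);r=cv2.minAreaRect(P[m][:,:2].astype(np.float32));print("block",r)
m=(P[:,2]>74);
for c in((552,189),(575,245),(541,132)):
    k=(P[:,2]>60)&(np.hypot(*(P[:,:2]-c).T)<22);print(c,P[k].mean(0),k.sum(),np.ptp(P[k],axis=0))
M=np.array(get_calibration("wrist")["mount"]);print(M.round(2), get_calibration("wrist")["K"])
```

```text
cyl [555.7 191.6  67.8] [[1.0, 0.1], [-0.4, -0.6]]
cone [577.5 249.   64.3] [[0.8, 0.1], [-0.3, -0.5]]
ball [540.7 132.9  59.4] [[-1.2, -0.2], [0.5, 0.8]]
nut [ 561.3 -165.4  154.5] [[0.7, 0.1], [-0.3, -0.7]]
nut face [ 562.86072401 -163.92274268  165.2520416 ] 140 [ 548.3460885  -177.80951994  158.00080541] [ 576.50695363 -149.99268154  169.02379481]
block ((558.441650390625, 190.82852172851562), (192.43359375, 64.2263412475586), 70.4413070678711)
(552, 189) [557.02377077 188.1685861   79.56811747] 62 [18.00470221 18.12715729 22.51221345]
(575, 245) [577.33624592 245.33120494  69.7699289 ] 46 [17.25357878 17.9724463  22.35329933]
(541, 132) [536.37279522 130.61704805  74.93327366] 69 [21.96030895 20.39098866 12.84797927]
[[  -0.     -0.96   -0.26   66.91]
 [   1.     -0.     -0.     -0.54]
 [   0.     -0.26    0.96 -142.66]
 [   0.      0.      0.      1.  ]] [[324.39864254   0.         248.03748872]
 [  0.         324.39864254 190.50494843]
 [  0.           0.           1.        ]]
```

View pics/c1.png

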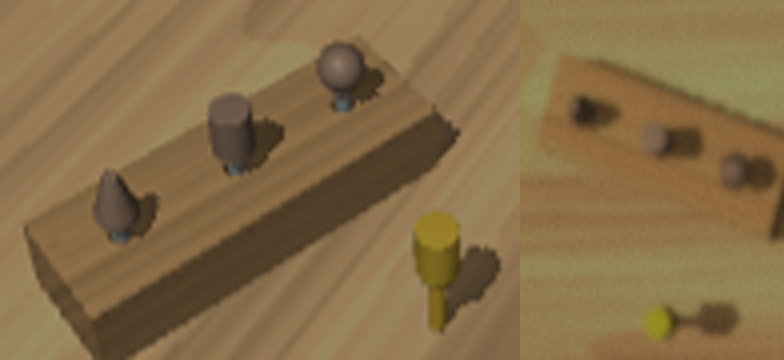

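The crop confirms it: the plain grey cylinder is in the middle hole, between the cone and the ball, and the yellow one stands on the bench. I'll move above it at a safe height, with the fingers set to close across the block.

{"method": "play_rows", "body": {
  "series": [
    [[2.03, 5.25, 0, 0, 0, 3.16, 0], [2.03, 5.25, 0, 0, 0, 3.16, 0], [2.03, 5.25, 0, 0, 0, 3.16, 0], [2.03, 5.25, 0, 0, 0, 3.16, 0], [2.03, 5.25, 0, 0, 0, 3.16, 0], [2.03, 5.25, 0, 0, 0, 3.16, 0], [2.03, 5.25, 0, 0, 0, 3.16, 0], [2.03, 5.25, 0, 0, 0, 3.16, 0], [2.03, 5.25, 0, 0, 0, 3.16, 0], [2.03, 5.25, 0, 0, 0, 3.16, 0], [2.03, 5.25, 0, 0, 0, 3.16, 0], [2.03, 5.25, 0, 0, 0, 3.16, 0], [2.03, 5.25, 0, 0, 0, 3.16, 0], [2.03, 5.25, 0, 0, 0, 3.16, 0], [2.03, 5.25, 0, 0, 0, 3.16, 0], [0, 0, 0, 0, 0, 0, 0], [0, 0, 0, 0, 0, 0, 0]]
  ]
}}

```text
clock: 3.02
eef_pos: [557.8, 188.3, 231.0]
tool_rot: [-3.141, 0.001, 1.228]
force: [0.0, -1.6, 0.6]
width: 85.2
gripper_force: 0.0
```

```bash
cat >> h.py <<'E'
def wrist(fn=None):
    st=ctrl.read_state(); im,d=get_image("wrist"); C=cam("wrist",st)
    if fn: cv2.imwrite(fn,im[:,:,::-1])
    K,k1,R,t=C; vv,uu=np.mgrid[0:384,0:512]
    n=cv2.undistortPoints(np.stack([uu.ravel(),vv.ravel()],1).astype(float)[:,None],K,np.array([k1,0,0,0.]))[:,0]
    P=(np.c_[n,np.ones(len(n))]*d.reshape(-1,1)-t)@R
    P[d.ravel()==0]=np.nan
    return st,im,C,P.reshape(384,512,3)
def disc(P,c,rad,zlo,zhi):
    k=(np.hypot(P[...,0]-c[0],P[...,1]-c[1])<rad)&(P[...,2]>zlo)&(P[...,2]<zhi)
    q=P[k]; (x,y),r=cv2.minEnclosingCircle(q[:,:2].astype(np.float32))
    return dict(n=len(q),mean=q.mean(0).round(1),circ=(round(x,1),round(y,1),round(r,1)),zmed=round(float(np.median(q[:,2])),1))
E
python3 - <<'E'
from h import *
st,im,C,P=wrist("pics/w1.png"); print(st["eef_pos"],st["tool_rot"],st["qpos"])
print(disc(P,(557,189),18,76,90))
print(place_of("stone_head","wrist")[:3], [ (r['p'],at_z(C,r["pixel"],68).round(1)) for r in place_of("stone_head","wrist")[:2]])
E
```

```text
[557.84794822 188.273895   230.98602975] [-3.14133066e+00  1.34549044e-03  1.22781292e+00] [-0.20516485  0.54982785 -0.26258358  1.68868584  0.1714244   0.92673577
 -0.87716669]
{'n': 370, 'mean': array([559.5, 193.6,  81.6]), 'circ': (559.4, 193.0, 10.0), 'zmed': 81.7}
[{'pixel': [245.6, 167.8], 'p': 0.75}, {'pixel': [147.2, 199.7], 'p': 0.66}] [(0.75, array([557.6, 195.1,  68. ])), (0.66, array([455.7, 197.7,  68. ]))]
```

View pics/w1.png

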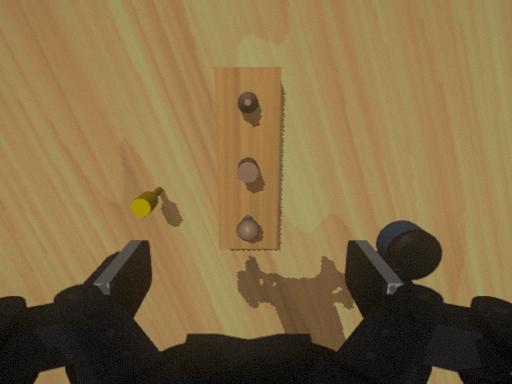

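The wrist view shows the chosen cylinder at (248,170) between the cone (248,102) and the ball (248,230), centred on the finger midline. The yellow look-alike at (143,205) is well clear. Descending and closing.

{"method": "play_rows", "body": {
  "series": [
    [[0.15, 0.48, -3, 0, 0, 0, 0], [0, 0, -4, 0, 0, 0, 0], [0, 0, -4, 0, 0, 0, 0], [0, 0, -4, 0, 0, 0, 0], [0, 0, -2, 0, 0, 0, 0], [0, 0, -0.9, 0, 0, 0, 0], [0, 0, 0, 0, 0, 0, 0], [0, 0, 0, 0, 0, 0, 0.4], [0, 0, 0, 0, 0, 0, 0.6], [0, 0, 0, 0, 0, 0, 0.8], [0, 0, 0, 0, 0, 0, 1], [0, 0, 0, 0, 0, 0, 1], [0, 0, 0, 0, 0, 0, 1], [0, 0, 0, 0, 0, 0, 1]]
  ]
}}

```text
clock: 4.92
eef_pos: [560.1, 193.9, 52.6]
tool_rot: [3.141, -0.001, 1.228]
force: [1.1, -0.6, 5.0]
width: 18.5
gripper_force: 58.5
```

{"method": "play_rows", "body": {
  "series": [
    [[0, 0, 2, 0, 0, 0, 1], [0, 0, 4, 0, 0, 0, 1], [0, 0, 5, 0, 0, 0, 1], [0, 0, 5, 0, 0, 0, 1], [0, 0, 4, 0, 0, 0, 1], [0.41, -3.73, 0, 0, 0, 9, 1], [0.41, -3.73, 0, 0, 0, 9, 1], [0.41, -3.73, 0, 0, 0, 9, 1], [0.41, -3.73, 0, 0, 0, 9, 1], [0.41, -3.73, 0, 0, 0, 9, 1], [0.41, -3.73, 0, 0, 0, 9, 1], [0.41, -3.73, 0, 0, 0, 9, 1], [0.41, -3.73, 0, 0, 0, 9, 1], [0.41, -3.73, 0, 0, 0, 9, 1], [0.41, -3.73, 0, 0, 0, 9, 1], [0, 0, 0, 0, 0, 0, 1], [0, 0, 0, 0, 0, 0, 1]]
  ]
}}

```text
clock: 7.05
eef_pos: [600.1, -178.3, 251.7]
tool_rot: [3.141, -0.002, 2.798]
force: [0.5, 1.1, -0.7]
width: 18.0
gripper_force: 59.5
```

Run:
```python
from h import *
st,im,C,P=wrist("pics/w2.png"); e=st["eef_pos"];print(e,st["tool_rot"],st["qpos"].round(2),st["width"],st["torque"],st["force"])
print("nut",disc(P,(563,-165),22,160,175))
print("stone",disc(P,e,16,e[2]+20,e[2]+60))
print([(r["p"],r["pixel"],at_z(C,r["pixel"],156).round(1)) for r in place_of("nut_centre","wrist")[:2]])
S=cam("side");sim,_=get_image("side");cv2.imwrite("pics/s2.png",sim[:,:,::-1])
a=cv2.resize(sim[60:190,220:360,::-1],None,fx=2.95,fy=2.95); b=im[:,80:460,::-1]
print([(r["p"],r["pixel"]) for r in place_of("stone_tip","side")[:2]])
cv2.imwrite("pics/v2.png",np.hstack([a[:383],b[:383]]))
```

```text
[ 600.07751812 -178.32683457  251.654788  ] [ 3.14063721e+00 -1.82559085e-03  2.79839614e+00] [ 0.64  0.65 -0.67  1.55  0.43  1.1   1.09] 18.030597018192474 [ 0.04295536 -0.0014274   0.01549439] [ 0.47800508  1.05727912 -0.71321141]
nut {'n': 1217, 'mean': array([ 563.7, -161.9,  166.4]), 'circ': (564.0, -162.0, 15.2), 'zmed': 166.7}
stone {'n': 3721, 'mean': array([ 598.9, -177.6,  283.8]), 'circ': (599.8, -177.9, 15.9), 'zmed': 280.8}
[(0.94, [247.3, 140.6], array([ 563. , -164.7,  156. ]))]
[(0.66, [257.1, 307.3]), (0.52, [289.5, 99.5])]
```

View pics/v2.png

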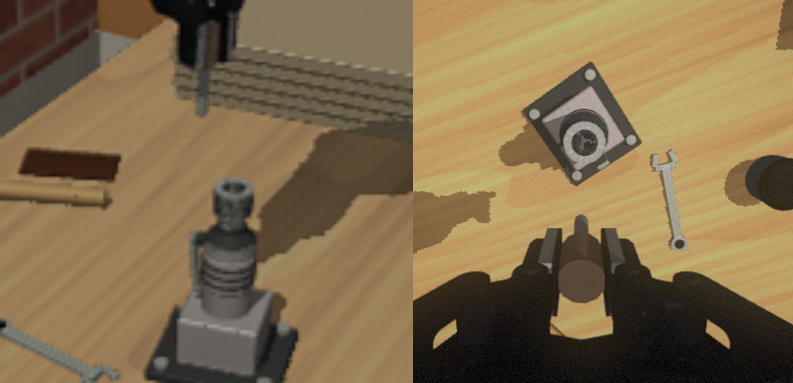

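The wrist view shows the stone hanging straight between the fingers and the nut mouth clear at about (252,140). The side view shows the tip well above the nut. Next I measure the stone axis and the nut in the same camera.

Run:
```python
from h import *
st,im,C,P=wrist("pics/w3.png"); e=st["eef_pos"]
print("top",disc(P,e,13,e[2]+27,e[2]+33))
# shank points: z between TCP-40 and TCP-10 within 15mm
k=(np.hypot(P[...,0]-e[0],P[...,1]-e[1])<15)&(P[...,2]<e[2]-5)&(P[...,2]>e[2]-60)
q=P[k];print(len(q),q.min(0),q.max(0),np.argwhere(k).min(0),np.argwhere(k).max(0))
for a in range(-45,-5,5):
    s=q[(q[:,2]>e[2]+a)&(q[:,2]<e[2]+a+5)]
    if len(s):print(a,len(s),s.mean(0).round(1),np.ptp(s,axis=0).round(1))
print("nut",disc(P,(564,-162),22,162,172),disc(P,(564,-162),18,164,169))
g=cv2.cvtColor(im,cv2.COLOR_RGB2GRAY)
ang=st["tool_rot"][2];x=np.array([np.cos(ang),np.sin(ang)]);print("tool x",x)
Ct=cam("top");ti,td=get_image("top");vv,uu=np.mgrid[165:225,315:395]
Q=np.array([at_depth(Ct,(u,v),td[v,u]) for u,v in zip(uu.ravel(),vv.ravel())])
print("topcam nut",disc(Q,(563,-163),22,160,172))
S=cam("side")
for X in ((564,-162,167),(562.5,-164,167)): print("side proj nutface",proj(S,X))
sim,sd=get_image("side")
vv,uu=np.mgrid[100:150,270:330]
Q=np.array([at_depth(S,(u,v),sd[v,u]) for u,v in zip(uu.ravel(),vv.ravel())])
print("sidecam nutface",disc(Q,(563,-163),22,164,172))
vv,uu=np.mgrid[60:110,270:310]
Q=np.array([at_depth(S,(u,v),sd[v,u]) for u,v in zip(uu.ravel(),vv.ravel())])
for z in(213,220,228):
    kk=(abs(Q[:,2]-z)<4)&(np.hypot(*(Q[:,:2]-e[:2]).T)<20);print("side shank",z,kk.sum(),Q[kk].mean(0).round(1), "cam dir",((Q[kk].mean(0)-(210,569,655))[:2]))
```

```text
top {'n': 1832, 'mean': array([ 601.7, -177.2,  281.3]), 'circ': (600.8, -177.6, 12.9), 'zmed': 281.3}
233 [ 598.23916376 -181.06436841  213.01936052] [ 603.43213924 -173.42376052  241.41210171] [215 241] [233 255]
-40 31 [ 599.4 -176.6  215.2] [3.8 6.9 4.3]
-35 41 [ 599.7 -176.3  219.8] [5.2 6.8 4.6]
-30 41 [ 599.5 -176.4  224.7] [4.9 6.7 4.4]
-25 48 [ 599.6 -176.4  229.7] [4.1 7.6 4.9]
-20 52 [ 599.3 -176.5  234.7] [3.8 7.4 5. ]
-15 20 [ 599.  -176.3  238.7] [2.1 5.7 3.9]
nut {'n': 1169, 'mean': array([ 563.8, -161.9,  166.5]), 'circ': (564.1, -162.0, 15.2), 'zmed': 166.7} {'n': 1130, 'mean': array([ 563.9, -162. ,  166.6]), 'circ': (564.1, -161.9, 15.1), 'zmed': 166.7}
tool x [-0.94250044  0.3342049 ]
topcam nut {'n': 134, 'mean': array([ 563.1, -163.8,  165.7]), 'circ': (562.9, -164.3, 15.0), 'zmed': 165.8}
side proj nutface [298.39563683 123.19793779]
side proj nutface [299.41342223 122.98133203]
sidecam nutface {'n': 79, 'mean': array([ 563.1, -161.2,  166.9]), 'circ': (563.2, -162.9, 16.3), 'zmed': 166.7}
side shank 213 7 [ 600.4 -176.3  214.3] cam dir [ 390.43377092 -745.34603325]
side shank 220 9 [ 601.1 -176.5  219.6] cam dir [ 391.14015759 -745.47947591]
side shank 228 12 [ 600.9 -175.6  228.5] cam dir [ 390.86903    -744.55479984]
```

{"method": "play_rows", "body": {
  "series": [
    [[-1.9, 0.78, 0, 0, 0, 0, 1], [-1.95, 0.78, 0, 0, 0, 0, 1], [0, 0, -1.5, 0, 0, 0, 1], [0, 0, -1.7, 0, 0, 0, 1], [0, 0, 0, 0, 0, 0, 1], [0, 0, 0, 0, 0, 0, 1]]
  ]
}}

```text
clock: 8.15
eef_pos: [562.6, -163.6, 219.9]
tool_rot: [3.141, -0.0, 2.799]
force: [0.1, 0.7, -1.1]
width: 17.8
gripper_force: 59.5
```

Run:
```python
from h import *
st,im,C,P=wrist("pics/w4.png"); e=st["eef_pos"];print(e,st["tool_rot"],st["force"],st["torque"])
S=cam("side");sim,sd=get_image("side");cv2.imwrite("pics/s4.png",sim[:,:,::-1])
vv,uu=np.mgrid[70:150,270:330]
Q=np.array([at_depth(S,(u,v),sd[v,u]) for u,v in zip(uu.ravel(),vv.ravel())])
print("nutface",disc(Q,(563,-163),22,164,171))
for z in(180,186,192,200):
    kk=(abs(Q[:,2]-z)<3.5)&(np.hypot(*(Q[:,:2]-e[:2]).T)<20);print("shank",z,kk.sum(),Q[kk].mean(0).round(1))
k=(np.hypot(P[...,0]-e[0],P[...,1]-e[1])<15)&(P[...,2]<e[2]-10)&(P[...,2]>174)
print("wrist shank",P[k].mean(0),k.sum());print("wrist nut",disc(P,(564,-162),22,162,171))
a=cv2.resize(sim[60:150,260:340,::-1],None,fx=5,fy=5,interpolation=cv2.INTER_CUBIC); b=im[:,150:350,::-1];b=cv2.resize(b[100:325],None,fx=2,fy=2)
cv2.imwrite("pics/v4.png",np.hstack([a[:450],b[:450]]))
```

```text
[ 562.61053551 -163.57651425  219.9499708 ] [ 3.14106808e+00 -2.70925061e-04  2.79874160e+00] [ 0.09413946  0.73795254 -1.10214818] [ 0.05547766 -0.00831167 -0.03519487]
nutface {'n': 80, 'mean': array([ 563.1, -161.3,  166.7]), 'circ': (564.6, -162.2, 16.4), 'zmed': 166.9}
shank 180 4 [ 563.  -162.4  181. ]
shank 186 9 [ 563.2 -161.5  185.8]
shank 192 10 [ 562.5 -162.   192. ]
shank 200 12 [ 563.3 -161.   200.7]
wrist shank [ 561.39397873 -162.32498308  194.3981561 ] 231
wrist nut {'n': 1242, 'mean': array([ 561.7, -161.2,  166.4]), 'circ': (563.8, -162.0, 15.2), 'zmed': 166.6}
```

View pics/v4.png

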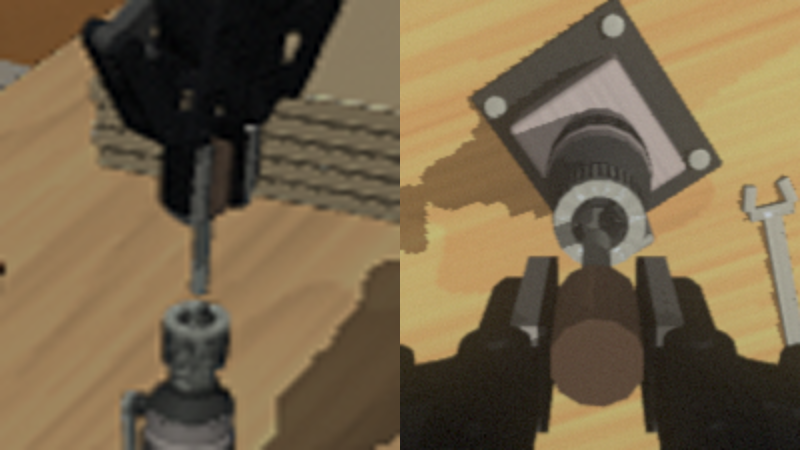

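The side view shows the tip just above the mouth, shank at column 200 against the mouth at 196. The wrist view shows the shank at 596 against a ring centre of 600. Both put the stone about 1.4 mm low in y, so I correct that and descend gently.

{"method": "play_rows", "body": {
  "series": [
    [[0.02, 0.15, 0, 0, 0, 0, 1], [0, 0, -0.4, 0, 0, 0, 1], [0, 0, -0.4, 0, 0, 0, 1], [0, 0, -0.3, 0, 0, 0, 1], [0, 0, -0.3, 0, 0, 0, 1], [0, 0, 0, 0, 0, 0, 1], [0, 0, 0, 0, 0, 0, 1]]
  ]
}}

```text
clock: 9.12
eef_pos: [562.4, -162.1, 206.4]
tool_rot: [3.142, 0.0, 2.799]
force: [-0.0, 0.5, -0.1]
width: 18.5
gripper_force: 59.5
```

{"method": "play_rows", "body": {
  "series": [
    [[0, 0, -0.2, 0, 0, 0, 1], [0, 0, -0.2, 0, 0, 0, 1], [0, 0, -0.2, 0, 0, 0, 1], [0, 0, -0.2, 0, 0, 0, 1], [0, 0, 0, 0, 0, 0, 1]]
  ]
}}

```text
clock: 9.75
eef_pos: [562.5, -162.1, 198.3]
tool_rot: [3.142, 0.0, 2.799]
force: [0.6, -0.7, 0.2]
width: 18.4
gripper_force: 59.8
```

{"method": "play_rows", "body": {
  "series": [
    [[0, 0, -0.2, 0, 0, 0, 1], [0, 0, -0.2, 0, 0, 0, 1], [0, 0, -0.2, 0, 0, 0, 1], [0, 0, -0.2, 0, 0, 0, 1], [0, 0, -0.2, 0, 0, 0, 1], [0, 0, -0.2, 0, 0, 0, 1], [0, 0, -0.2, 0, 0, 0, 1], [0, 0, -0.2, 0, 0, 0, 1], [0, 0, -0.1, 0, 0, 0, 1], [0, 0, 0, 0, 0, 0, 1]]
  ]
}}

```text
clock: 11.0
eef_pos: [562.2, -162.1, 181.0]
tool_rot: [3.142, -0.0, 2.799]
force: [0.8, -0.7, -0.8]
width: 18.3
gripper_force: 59.9
```

{"method": "play_rows", "body": {
  "series": [
    [[0, 0, -0.1, 0, 0, 0, 1], [0, 0, -0.05, 0, 0, 0, 1], [0, 0, -0.05, 0, 0, 0, 1], [0, 0, 0, 0, 0, 0, 1]]
  ]
}}

```text
clock: 11.5
eef_pos: [562.3, -162.1, 179.3]
tool_rot: [3.142, 0.0, 2.799]
force: [0.1, -0.1, 1.0]
width: 18.5
gripper_force: 59.9
```

{"method": "play_rows", "body": {
  "series": [
    [[0, 0, -0.05, 0, 0, 0, 1], [0, 0, -0.05, 0, 0, 0, 1], [0, 0, 0, 0, 0, 0, 1]]
  ]
}}

```text
clock: 11.88
eef_pos: [562.3, -162.1, 178.2]
tool_rot: [3.142, -0.0, 2.799]
force: [-0.1, 0.4, 2.0]
width: 18.4
gripper_force: 59.9
```

{"method": "play_rows", "body": {
  "series": [
    [[0, 0, -0.05, 0, 0, 0, 1], [0, 0, 0, 0, 0, 0, 1]]
  ]
}}

```text
clock: 12.12
eef_pos: [562.3, -162.1, 177.9]
tool_rot: [-3.142, 0.0, 2.799]
force: [0.2, -0.1, 2.1]
width: 18.2
gripper_force: 59.9
```

{"method": "play_rows", "body": {
  "series": [
    [[0, 0, -0.05, 0, 0, 0, 1], [0, 0, 0, 0, 0, 0, 1]]
  ]
}}

```text
clock: 12.38
eef_pos: [562.5, -162.1, 177.7]
tool_rot: [-3.142, 0.0, 2.799]
force: [-0.9, 0.5, 5.7]
width: 18.3
gripper_force: 60.0
```

{"method": "play_rows", "body": {
  "series": [
    [[0, 0, -0.05, 0, 0, 0, 1], [0, 0, 0, 0, 0, 0, 1]]
  ]
}}

```text
clock: 12.62
eef_pos: [562.6, -162.1, 177.5]
tool_rot: [-3.141, 0.001, 2.799]
force: [-0.9, -0.6, 7.5]
width: 18.2
gripper_force: 60.3
```

{"method": "play_rows", "body": {
  "series": [
    [[0, 0, -0.05, 0, 0, 0, 1], [0, 0, -0.05, 0, 0, 0, 1], [0, 0, 0, 0, 0, 0, 1]]
  ]
}}

```text
clock: 13.0
eef_pos: [562.8, -162.1, 177.3]
tool_rot: [-3.141, 0.001, 2.799]
force: [-1.4, -0.2, 12.5]
width: 18.1
gripper_force: 60.9
```

12.5 N exceeds the 8 N drag, and the height is as predicted, so the stone feels solid at the bottom. Letting go.

{"method": "play_rows", "body": {
  "series": [
    [[0, 0, 0.1, 0, 0, 0, 0.85], [0, 0, 0, 0, 0, 0, 0.6], [0, 0, 0, 0, 0, 0, 0.3], [0, 0, 0, 0, 0, 0, 0], [0, 0, 0, 0, 0, 0, 0], [0, 0, 0, 0, 0, 0, 0], [0, 0, 0, 0, 0, 0, 0]]
  ]
}}

```text
clock: 13.88
eef_pos: [562.3, -162.1, 176.8]
tool_rot: [-3.142, -0.0, 2.799]
force: [0.1, -0.2, -0.2]
width: 85.7
gripper_force: 0.0
```

Run:
```python
from h import *
st,im,C,P=wrist("pics/w5.png"); e=st["eef_pos"];print(e,st["tool_rot"],st["force"],st["torque"],st["qpos"].round(2))
print("stone top",disc(P,(563.5,-162.5),13,195,215)); print("nut",disc(P,(564,-162),20,163,171))
S=cam("side");sim,sd=get_image("side")
a=cv2.resize(sim[60:150,260:340,::-1],None,fx=5,fy=5,interpolation=cv2.INTER_CUBIC); b=im[:,150:350,::-1];b=cv2.resize(b[150:375],None,fx=2,fy=2)
cv2.imwrite("pics/v5.png",np.hstack([a[:450],b[:450]]))
```

```text
[ 562.3211331  -162.09896733  176.79365968] [-3.14158177e+00 -6.53540570e-05  2.79884320e+00] [ 0.11390203 -0.19269925 -0.17175667] [ 0.04580128 -0.02917186 -0.00642293] [ 0.63  0.67 -0.64  1.75  0.5   0.89  1.  ]
stone top {'n': 2295, 'mean': array([ 562.1, -161. ,  205.3]), 'circ': (564.1, -161.5, 10.3), 'zmed': 206.6}
nut {'n': 1375, 'mean': array([ 558.2, -160.4,  166.5]), 'circ': (563.6, -162.0, 15.2), 'zmed': 166.7}
```

View pics/v5.png

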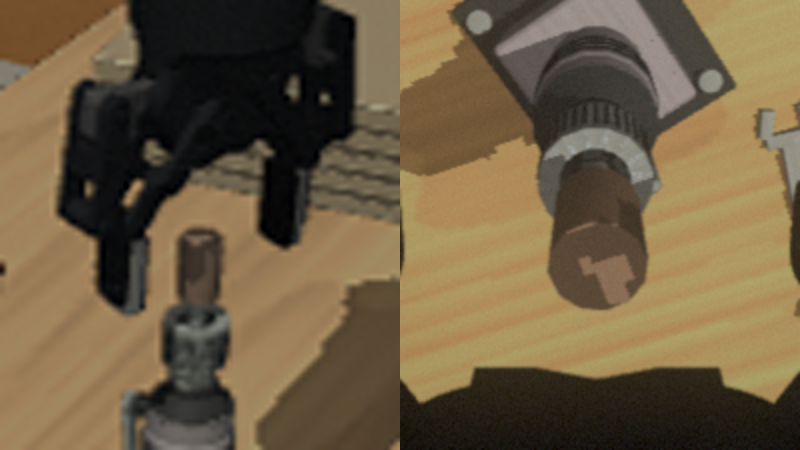

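The side view shows the stone upright and centred, about 12 mm above the nut, with the fingers clear. The wrist view puts its top at z≈207 as expected, so it is home. Now down to grip the nut.

{"method": "play_rows", "body": {
  "series": [
    [[0.08, -0.02, -1, 0, 0, 0, 0], [0, 0, -1, 0, 0, 0, 0], [0, 0, -1, 0, 0, 0, 0], [0, 0, -0.6, 0, 0, 0, 0], [0, 0, 0, 0, 0, 0, 0], [0, 0, 0, 0, 0, 0, 0.3], [0, 0, 0, 0, 0, 0, 0.5], [0, 0, 0, 0, 0, 0, 0.6], [0, 0, 0, 0, 0, 0, 1], [0, 0, 0, 0, 0, 0, 1], [0, 0, 0, 0, 0, 0, 1], [0, 0, 0, 0, 0, 0, 1]]
  ]
}}

```text
clock: 15.48
eef_pos: [563.1, -162.8, 141.3]
tool_rot: [-3.141, 0.0, 2.799]
force: [-0.9, -1.5, 5.5]
width: 28.1
gripper_force: 59.3
```

Run:
```python
from h import *
st=ctrl.read_state(); print({k:np.round(v,3) for k,v in st.items()})
```

```text
{'clock': np.float64(15.475), 'qpos': array([ 0.606,  0.716, -0.604,  1.776,  0.536,  0.82 ,  0.969]), 'qd': array([ 0.   ,  0.   , -0.001,  0.   , -0.   ,  0.002,  0.001]), 'tau': array([-9.3900e-01, -4.9758e+01, -7.9850e+00, -1.4033e+01, -1.8400e-01,
       -7.0600e-01, -3.5000e-02]), 'eef_pos': array([ 563.105, -162.78 ,  141.338]), 'tool_rot': array([-3.141,  0.   ,  2.799]), 'force': array([-0.904, -1.507,  5.481]), 'torque': array([-0.246,  0.434,  0.063]), 'gripper_force': np.float64(59.294), 'width': np.float64(28.113)}
```

```bash
cat > r.py <<'E'
from h import *
import json
st=ctrl.read_state(); print(round(float(st["clock"]),2),"yaw",round(np.degrees(st["tool_rot"][2]),1),"T",st["torque"].round(3),"F",st["force"].round(1),"tau7",st["tau"][6].round(3),"q7",st["qpos"][6].round(2),"w",round(float(st["width"]),1),"pos",st["eef_pos"].round(1))
E
python3 r.py
```

```text
15.47 yaw 160.3 T [-0.246  0.434  0.063] F [-0.9 -1.5  5.5] tau7 -0.035 q7 0.97 w 28.1 pos [ 563.1 -162.8  141.3]
```

{"method": "play_rows", "body": {
  "series": [
    [[0, 0, 0, 0, 0, -4, 1], [0, 0, 0, 0, 0, -4, 1], [0, 0, 0, 0, 0, -4, 1], [0, 0, 0, 0, 0, -4, 1]]
  ]
}}

```text
clock: 15.98
eef_pos: [563.2, -162.6, 141.3]
tool_rot: [-3.141, 0.001, 2.518]
force: [-1.6, -1.5, 5.1]
width: 28.2
gripper_force: 59.4
```

```bash
python3 r.py
```

```text
15.97 yaw 144.3 T [-0.202  0.308  0.189] F [-1.6 -1.5  5.1] tau7 0.302 q7 0.74 w 28.2 pos [ 563.2 -162.6  141.3]
```

{"method": "play_rows", "body": {
  "series": [
    [[0, 0, 0, 0, 0, -4, 1], [0, 0, 0, 0, 0, -4, 1]]
  ]
}}

```text
clock: 16.23
eef_pos: [563.3, -162.5, 141.3]
tool_rot: [-3.142, 0.001, 2.378]
force: [-1.6, -1.1, 4.4]
width: 28.1
gripper_force: 59.4
```

```bash
python3 r.py
```

```text
16.23 yaw 136.3 T [-0.221  0.301  0.242] F [-1.6 -1.1  4.4] tau7 0.3 q7 0.63 w 28.1 pos [ 563.3 -162.5  141.3]
```

tau7 is a clean signal, with a running baseline of about 0.30 N m. I keep the same rate and watch for a climb of 0.08–0.15.

{"method": "play_rows", "body": {
  "series": [
    [[0, 0, 0, 0, 0, -4, 1], [0, 0, 0, 0, 0, -4, 1], [0, 0, 0, 0, 0, -4, 1], [0, 0, 0, 0, 0, -4, 1]]
  ]
}}

```text
clock: 16.73
eef_pos: [563.5, -162.4, 141.4]
tool_rot: [3.141, 0.001, 2.099]
force: [-1.5, -1.7, 4.2]
width: 28.2
gripper_force: 59.3
```

```bash
python3 r.py
```

```text
16.73 yaw 120.3 T [-0.138  0.233  0.18 ] F [-1.5 -1.7  4.2] tau7 0.294 q7 0.42 w 28.2 pos [ 563.5 -162.4  141.4]
```

{"method": "play_rows", "body": {
  "series": [
    [[0, 0, 0, 0, 0, -4, 1], [0, 0, 0, 0, 0, -4, 1]]
  ]
}}

```text
clock: 16.98
eef_pos: [563.6, -162.3, 141.3]
tool_rot: [3.141, 0.001, 1.959]
force: [-1.0, -0.7, 4.7]
width: 27.8
gripper_force: 59.3
```

```bash
python3 r.py
```

```text
16.98 yaw 112.3 T [-0.085  0.233  0.191] F [-1.  -0.7  4.7] tau7 0.292 q7 0.31 w 27.8 pos [ 563.6 -162.3  141.3]
```

{"method": "play_rows", "body": {
  "series": [
    [[0, 0, 0, 0, 0, -4, 1], [0, 0, 0, 0, 0, -4, 1], [0, 0, 0, 0, 0, -4, 1], [0, 0, 0, 0, 0, -4, 1]]
  ]
}}

```text
clock: 17.48
eef_pos: [563.8, -162.2, 141.3]
tool_rot: [3.14, 0.0, 1.68]
force: [-0.1, -0.3, 4.8]
width: 28.1
gripper_force: 59.3
```

```bash
python3 r.py
```

```text
17.48 yaw 96.3 T [-0.043  0.174  0.125] F [-0.1 -0.3  4.8] tau7 0.287 q7 0.09 w 28.1 pos [ 563.8 -162.2  141.3]
```

{"method": "play_rows", "body": {
  "series": [
    [[0, 0, 0, 0, 0, -4, 1], [0, 0, 0, 0, 0, -4, 1]]
  ]
}}

```text
clock: 17.73
eef_pos: [563.9, -162.2, 141.4]
tool_rot: [3.14, 0.0, 1.541]
force: [1.1, -0.8, 4.0]
width: 27.7
gripper_force: 59.2
```

```bash
python3 r.py
```

```text
17.73 yaw 88.3 T [-0.142  0.134  0.157] F [ 1.1 -0.8  4. ] tau7 0.284 q7 -0.02 w 27.7 pos [ 563.9 -162.2  141.4]
```

{"method": "play_rows", "body": {
  "series": [
    [[0, 0, 0, 0, 0, -4, 1], [0, 0, 0, 0, 0, -4, 1], [0, 0, 0, 0, 0, -4, 1], [0, 0, 0, 0, 0, -4, 1]]
  ]
}}

```text
clock: 18.23
eef_pos: [564.1, -162.3, 141.3]
tool_rot: [3.14, -0.0, 1.262]
force: [-0.6, 0.0, 3.2]
width: 28.0
gripper_force: 59.2
```

```bash
python3 r.py
```

```text
18.23 yaw 72.3 T [-0.088  0.025  0.142] F [-0.6  0.   3.2] tau7 0.27 q7 -0.23 w 28.0 pos [ 564.1 -162.3  141.3]
```

{"method": "play_rows", "body": {
  "series": [
    [[0, 0, 0, 0, 0, -4, 1], [0, 0, 0, 0, 0, -4, 1]]
  ]
}}

```text
clock: 18.48
eef_pos: [564.2, -162.3, 141.3]
tool_rot: [3.139, -0.001, 1.122]
force: [-0.1, -0.8, 3.5]
width: 27.9
gripper_force: 59.2
```

```bash
python3 r.py
```

```text
18.48 yaw 64.3 T [-0.079 -0.019  0.184] F [-0.1 -0.8  3.5] tau7 0.249 q7 -0.33 w 27.9 pos [ 564.2 -162.3  141.3]
```

{"method": "play_rows", "body": {
  "series": [
    [[0, 0, 0, 0, 0, -4, 1], [0, 0, 0, 0, 0, -4, 1], [0, 0, 0, 0, 0, -4, 1]]
  ]
}}

```text
clock: 18.85
eef_pos: [564.3, -162.4, 141.3]
tool_rot: [3.139, -0.001, 0.913]
force: [0.6, -1.0, 2.8]
width: 27.9
gripper_force: 59.1
```

```bash
python3 r.py
```

```text
18.85 yaw 52.3 T [-0.105 -0.106  0.28 ] F [ 0.6 -1.   2.8] tau7 0.207 q7 -0.49 w 27.9 pos [ 564.3 -162.4  141.3]
```

{"method": "play_rows", "body": {
  "series": [
    [[0, 0, 0, 0, 0, -4, 1], [0, 0, 0, 0, 0, -4, 1], [0, 0, 0, 0, 0, -4, 1]]
  ]
}}

```text
clock: 19.23
eef_pos: [564.5, -162.5, 141.4]
tool_rot: [3.139, -0.002, 0.703]
force: [1.2, -0.9, 3.5]
width: 28.2
gripper_force: 59.1
```

```bash
python3 r.py
```

```text
19.23 yaw 40.3 T [-0.205 -0.095  0.261] F [ 1.2 -0.9  3.5] tau7 0.159 q7 -0.65 w 28.2 pos [ 564.5 -162.5  141.4]
```

The torque has started to climb. The wrist moment rose from about 0.17 to 0.27 N m. tau7 has departed from its baseline at 0.23 N m/rad since yaw ≈75°, the slope stated for the bite, a climb of about 0.11 N m. That is finger-tight, so I stop, hold, release and withdraw.

{"method": "play_rows", "body": {
  "series": [
    [[0, 0, 0, 0, 0, 0, 1], [0, 0, 0, 0, 0, 0, 1], [0, 0, 0, 0, 0, 0, 1]]
  ]
}}

```text
clock: 19.6
eef_pos: [564.4, -162.5, 141.3]
tool_rot: [3.139, -0.002, 0.705]
force: [3.3, -1.7, 4.6]
width: 28.2
gripper_force: 59.3
```

```bash
python3 r.py
python3 - <<'E'
from h import *
a=[]
for i in range(12):
    get_image("top"); s=ctrl.read_state(); a.append([s["torque"][2],s["tau"][6]])
print(np.mean(a,0),np.std(a,0))
E
```

```text
19.6 yaw 40.4 T [-0.242 -0.647  0.096] F [ 3.3 -1.7  4.6] tau7 -0.012 q7 -0.65 w 28.2 pos [ 564.4 -162.5  141.3]
[ 0.02552817 -0.02885129] [0.02655522 0.00429936]
```

{"method": "play_rows", "body": {
  "series": [
    [[0, 0, 0, 0, 0, 0, 0.6], [0, 0, 0, 0, 0, 0, 0.3], [0, 0, 0, 0, 0, 0, 0], [0, 0, 0, 0, 0, 0, 0], [0, 0, 0, 0, 0, 0, 0], [0, 0, 2, 0, 0, 0, 0], [0, 0, 3, 0, 0, 0, 0], [0, 0, 4, 0, 0, 0, 0], [0, 0, 4, 0, 0, 0, 0], [0, 0, 0, 0, 0, 0, 0], [0, 0, 0, 0, 0, 0, 0]]
  ]
}}

```text
clock: 21.58
eef_pos: [562.6, -162.1, 270.3]
tool_rot: [-3.141, 0.001, 0.704]
force: [-1.1, 0.6, -0.4]
width: 85.6
gripper_force: 0.0
```

```bash
python3 r.py
python3 - <<'E'
from h import *
st,im,C,P=wrist("pics/w6.png"); e=st["eef_pos"]
print("stone top",disc(P,(563.5,-162.5),13,203,215)); print("nut",disc(P,(564,-162),20,163,171))
sim,sd=get_image("side")
a=cv2.resize(sim[60:150,260:340,::-1],None,fx=5,fy=5,interpolation=cv2.INTER_CUBIC); b=cv2.resize(im[:,:,::-1],None,fx=.75,fy=.75)
b=cv2.copyMakeBorder(b,0,450-b.shape[0],0,0,cv2.BORDER_CONSTANT)
cv2.imwrite("pics/v6.png",np.hstack([a[:450],b])[:,:800])
E
```

```text
21.57 yaw 40.4 T [ 0.032  0.007 -0.014] F [-1.1  0.6 -0.4] tau7 0.0 q7 -0.64 w 85.6 pos [ 562.6 -162.1  270.3]
stone top {'n': 669, 'mean': array([ 564.5, -161.6,  206.6]), 'circ': (564.1, -161.9, 10.0), 'zmed': 206.7}
nut {'n': 522, 'mean': array([ 568.9, -158.5,  166.5]), 'circ': (564.7, -162.1, 15.1), 'zmed': 166.7}
```

View pics/v6.png

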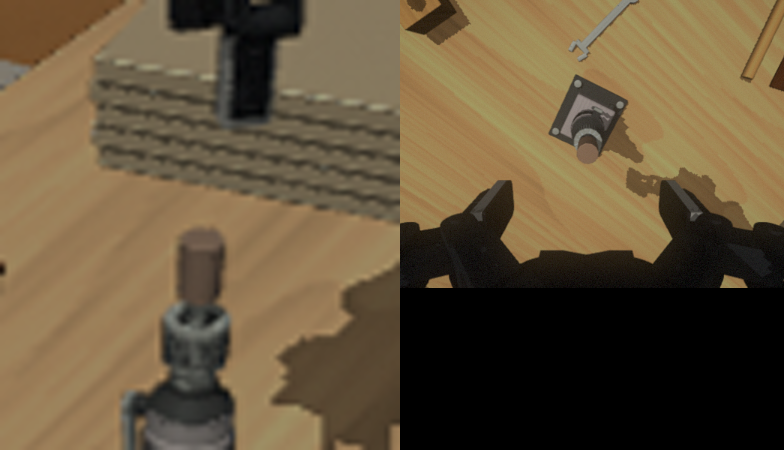

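The stone is home and upright (top z 206.7), and nothing else has been disturbed. With time in hand, I run a cheap check: the same turn in free air gives tau7's true baseline over yaw 76→40.

{"method": "play_rows", "body": {
  "series": [
    [[0, 0, 0, 0, 0, 9, 0], [0, 0, 0, 0, 0, 9, 0], [0, 0, 0, 0, 0, 9, 0], [0, 0, 0, 0, 0, 9, 0], [0, 0, 0, 0, 0, 9, 0], [0, 0, 0, 0, 0, -4, 0], [0, 0, 0, 0, 0, -4, 0], [0, 0, 0, 0, 0, -4, 0], [0, 0, 0, 0, 0, -4, 0]]
  ]
}}

```text
clock: 22.8
eef_pos: [562.4, -162.1, 269.4]
tool_rot: [-3.139, 0.0, 1.208]
force: [-1.0, -0.2, -0.5]
width: 85.5
gripper_force: 0.0
```

```bash
python3 r.py
```

```text
22.8 yaw 69.2 T [ 0.002  0.015 -0.016] F [-1.  -0.2 -0.5] tau7 0.502 q7 -0.21 w 85.5 pos [ 562.4 -162.1  269.4]
```

{"method": "play_rows", "body": {
  "series": [
    [[0, 0, 0, 0, 0, -4, 0], [0, 0, 0, 0, 0, -4, 0], [0, 0, 0, 0, 0, -4, 0], [0, 0, 0, 0, 0, -4, 0], [0, 0, 0, 0, 0, -4, 0], [0, 0, 0, 0, 0, -4, 0], [0, 0, 0, 0, 0, -4, 0]]
  ]
}}

```text
clock: 23.68
eef_pos: [562.4, -162.1, 269.4]
tool_rot: [-3.139, 0.002, 0.72]
force: [0.5, -0.3, 0.4]
width: 85.5
gripper_force: 0.0
```

```bash
python3 r.py
```

```text
23.68 yaw 41.2 T [ 0.012 -0.019  0.029] F [ 0.5 -0.3  0.4] tau7 0.501 q7 -0.63 w 85.5 pos [ 562.4 -162.1  269.4]
```

In free air tau7 is a flat 0.50, so the nut torque rose from about 0.21 to 0.34 N m. That is a climb of about 0.13 N m, inside the finger-tight band. Handing in.

```bash
python3 -c "
from cell import workorder
print(workorder.finish_job())"
```

```text
the job is handed in; nothing more can be done
None
```

I fitted the cylindrical stone fully home in the collet, let go of it, tightened the nut finger-tight (torque up about 0.13 N m), and handed the job in at about 24 s; no verdict was returned.

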